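# Unstack the plated parts onto their test places

## Robot

A 6-joint arm with a two-finger parallel gripper is mounted at the origin on the work surface. World frame = base frame: x ahead of the robot, y to its left, z up, the work surface at z = 0. Lengths are in mm, angles in rad, forces in N, time in s.
With the tool pointing down it reaches from about 350 to 875 mm from the base axis. Payload 4.2 kg.
Tool frame: the origin (TCP) lies midway between the tips of the shut fingers; the grasp point (between the pads) lies 19 mm behind it (arm.tcp_to_grasp is the distance from the TCP to the grasp point, in mm); z points along the fingers, y is the line along which they close (so a half turn about z gives the same grasp; the last joint's range is limited). The gripper opens to 85 mm and grips with 20 to 120 N. Pads are 22 mm wide; open, the fingers measure 114 mm over their backs; the gripper's body (76 mm by 85 mm) begins 54 mm behind the grasp point. The pads swing forward as they close: fully open they stand 13 mm farther back than shut.
Start: joints at [1.431, 0.385, 0.008, 0, -1.194, -0.259], TCP at [242.662, 575.946, 231.312] pointing down, gripper open.
Joint ranges: [-3.14, 3.14], [-1.21, 2.06], [-1.07, 1.41], [-3.16, 2.05], [-2.99, -0.16], [-3.1, 3.1]. Speed limits (rad/s): [2.79, 2.79, 3.14, 3.14, 3.14, 3.14].

## Interface

Orientations are given as a unit quaternion [x, y, z, w].
In Python, from bench import arm gives the robot as it stands.
- The arm moves only by the tool arm_command, never from a script. Its argument "rows" is a list of rows, each a list of 2 entries, a list of its own where there are three numbers: the shift along the tool's x, y, z as a fraction of full scale, then the turn, a rotation vector about the tool's x, y, z as a fraction of full scale. In form: [[[x, y, z], [wx, wy, wz]], ...]. A call has 1 to 5 rows; each row is the pose to reach, as a shift and turn from the pose commanded when the call began, along the tool's axes at that moment, turning the shorter way round; what a row does not reach only later rows make up. Full scale, the value 1, is 0.25 m for a shift and 180 degrees for a turn. A row lasts 1/10 s, in which the tool goes at most 50 mm and 8.59 degrees, less where a joint would pass 70% of its speed; a pose out of reach is approached as far as the arm can. A call with a number of a shift or a turn outside -1 to 1 is refused whole. A call with a gripper value outside its range is refused whole. "grip" is the opening, from 0 (shut) to 1 (fully open), set as the call begins (left out, the last holds). The fingers move at their own pace and stop on an object; the grip force is fixed at half the most. Time passes only in rows, so rows that repeat a pose let the fingers close. It gives the time, the measured TCP pose, the force, the opening and the grip force at its end, in the units of the state.
- arm.read_state(): the state, without advancing time (a new reading comes with each control period).
- arm.get_image(name): name is "side" or "top"; returns (picture, depth): 384x512x3 uint8, blue, green, red; 384x512 float32, mm along the optical axis (not along the pixel's ray), 0 where there is no reading.
- arm.camera_info(name): a dict with "fx", "fy", "cx", "cy" (pixels), "extrinsics" (4x4, takes a point from camera to world coordinates). Camera axes: x right, y down, z forward; pixel columns grow to the right and rows downward; lengths in mm; the calibration is good to about 2 mm. A picture is of the moment at which its call begins. camera_info takes no time and is no camera call.
- arm.job_done(): hands the job in; it is judged then, once.
Trained networks look in the newest picture that a camera, given by its name, has taken for a name from the list of things; names that differ only in an ending like _2 or _b are one class to them, and where a whole thing is asked for, a point or a joint stands for the part that bears it (a point fixed in the world has none). Each returns a list of dicts, best first, with "score" (0 to 1); they miss things now and then, are a little off and sometimes report something else, mostly with a low value. They report only what shows in the picture. A call takes as long as a camera call. They do not tell look-alikes from the thing itself.
- arm.spot_in(camera, query): "position" ([column, row] in pixels, amid what is visible of it).
The state is a dict: "clock": time; "joints": joint angles; "joint_vel": joint speeds; "joint_efforts": joint torques, N m; "position": TCP position; "ee_rot": TCP orientation; "contact_force": force on the tool from outside, world axes, zero at the start; "wrist_torque": the same for the moment, N m; "gripper_width": finger opening in mm; "grasp_force": force on a finger pad.
Only numpy, scipy, OpenCV 4.12 (cv2) and the standard library are available. Lean on these libraries where they do the work, as an engineer would, in place of code of your own. Each camera call takes 0.05 s, during which the arm holds its last target. There are 200 camera calls.

## Task

The plated parts are back from the thickness tester in one stack: take it apart from the top, lifting one part at a time and setting each down without dropping it. Stand the knob upright in the round cup, put the ring-shaped collar down over the pin so that it lies on the base, lay the square flange in the middle of the square rubber pad with its sides in line with the pad's, and lay the long plate centred and lengthwise across the two rubber bars. Let go of everything and leave the brown bottle standing where it is.

Things in the scene. Friction and masses are not known exactly. Their poses are not given: they have to be found in the camera images.
- knob: Bright metal control knob, a round turned part standing upright: 34 mm tall, foot 26 mm across, waisted to 20 mm at 10 mm height, then a straight 28 mm wide round head from 14 to 31 mm height. 50 to 100 g. It starts standing on the square flange, the top of the stack. Origin: centre of its underside; z up along its axis.
- flange: Bright metal square flange, a solid block 44 x 44 mm and 14 mm thick, flat top and bottom, small dark screw marks at its corners. 75 to 155 g. It starts lying on one end half of the long plate (either end), roughly square to it, with the knob on its top. Origin: centre of its underside; x and y parallel to its sides.
- collar: Bright metal ring, 44 mm outside, 31 mm hole right through, 16 mm high. 50 to 100 g. It starts lying flat on the other end half of the long plate. Origin: centre of its underside, on the ring's axis.
- plate: Bright metal long cover plate, 130 (x) x 50 (y) x 12 mm (z), flat. 175 to 350 g. The lowest piece of the stack: it starts flat on a fixed cream tray 12 mm high, 110 x 190 mm, wider than the plate on all sides; the flange and the collar lie on it about 34 mm either side of its middle along x. Origin: centre of its underside.
- cup: The knob's place: a low round open grey cup fixed to the bench, straight-sided, 68 mm across outside, 18 mm tall, flat inner floor 5 mm above the bench, wall 3 mm. Origin: centre of its underside, on the bench.
- post: The collar's place: a round grey base 72 mm across and 10 mm high with an upright dark steel pin 12 mm in diameter in its middle, the pin's top 44 mm above the bench. Fixed. Origin: centre of the underside, on the bench.
- pad: The square flange's place: a fixed grey square base 76 x 76 x 6 mm with a black rubber pad 58 x 58 mm on it, top face 12 mm above the bench. Origin: centre of the underside; x and y parallel to the sides.
- rest: The long plate's place: a fixed grey base 140 (x) x 80 (y) x 6 mm with two black rubber bars across it, each 14 (x) x 64 (y) mm, centred 42 mm either side of the middle along x, their tops 22 mm above the bench; the space between the bars is free for the fingers. Origin: centre of the underside; x along the length.
- amber_bottle: Brown reagent bottle with a black cap and yellow band, standing on the bench beyond the stack: 42 mm in diameter, 85 mm tall. A bystander, not to be moved. Origin: centre of its underside.
Things that resemble listed ones, but are neither listed nor needed, are in the scene too. Several things have the shape of the plate; the one meant has the colours described above.

How it is judged:
By the outcome, as a careful person would: the job done as asked, in the order asked, and still so for the second after the job is handed in, with the robot touching nothing.
It also fails if it takes over 96 s, if anything falls off the work surface, if the arm or the gripper's body presses on something with over 40 N, if the wrist force passes 120 N, or if a joint passes its speed limit or range.

## Working session

There is one attempt and no reset: what is moved stays moved. The work goes in short steps, Python scripts to look and compute and a tool call to move; the robot and the scene stay as the last step left them, time stands still between calls to the robot, and variables do not carry over. Pictures are saved under pics/ and viewed, at most 14 in all, crops included, and the job is handed in when it is done.

Besides the shell and the picture viewer there is one more tool, called after "Request:" as name(argument=value, ...), one argument or row to a line, values as JSON. arm_command: Moves the arm, as the interface text tells. Shift numbers are shares of 0.25 m and turn numbers shares of 180 degrees, none past 1 either way. Its arguments: {"type":"object","properties":{"rows":{"type":"array","items":{"type":"array"}},"grip":{"type":"number"}},"required":["rows"]}

```bash
mkdir -p pics; ls; cat > h.py <<'E'
from bench import arm
import numpy as np, cv2
from scipy.spatial.transform import Rotation as R
def grab(n):
    im,d=arm.get_image(n); np.savez(f'/tmp/{n}.npz',im=im,d=d); return im,d
def load(n):
    z=np.load(f'/tmp/{n}.npz'); return z['im'],z['d']
def world(n,d):
    c=arm.camera_info(n); v,u=np.mgrid[:d.shape[0],:d.shape[1]]
    P=np.stack([(u-c['cx'])/c['fx']*d,(v-c['cy'])/c['fy']*d,d,np.ones_like(d)],-1)
    return (P@np.array(c['extrinsics']).T)[...,:3]
def to(p,yaw=None):
    """shift in tool axes as fraction, for target TCP p"""
    s=arm.read_state(); r=R.from_quat(s['ee_rot'])
    return np.round(r.inv().apply(np.array(p)-s['position'])/250,4)
E
python3 - <<'E'
from h import *
for n in('top','side'):
    im,d=grab(n); cv2.imwrite(f'pics/{n}0.png',im); c=arm.camera_info(n); print(n,c['fx'],np.round(c['extrinsics'],3).tolist())
s=arm.read_state(); print(s, R.from_quat(s['ee_rot']).as_matrix().round(3).tolist())
E
```

```text
pics
top 429.10375512714603 [[-0.017, -0.992, 0.124, 314.84], [-1.0, 0.013, -0.027, 12.579], [0.025, -0.124, -0.992, 1257.686], [0.0, 0.0, 0.0, 1.0]]
side 358.20593153260825 [[-0.994, -0.038, 0.106, 362.16], [-0.11, 0.506, -0.855, 735.372], [-0.021, -0.861, -0.507, 492.483], [0.0, 0.0, 0.0, 1.0]]
{'clock': 0.1, 'joints': array([ 1.43056466e+00,  3.85465341e-01,  6.77977001e-03, -4.09605564e-04,
       -1.19401426e+00, -2.58564909e-01]), 'joint_vel': array([ 8.33699758e-05, -2.24103002e-03,  4.75084669e-03, -5.00050588e-04,
        1.25004848e-03, -2.22071571e-03]), 'joint_efforts': array([-4.47579305e-04, -3.93318951e+01,  1.88929868e+01,  4.19790030e+00,
       -2.58908804e-03,  7.31495334e-06]), 'position': array([242.50281838, 575.47600156, 230.35015489]), 'ee_rot': array([ 9.80170516e-01, -1.98153519e-01, -1.33752431e-04,  9.61345337e-04]), 'contact_force': array([ 0.331411  , -0.05757941,  0.35035878]), 'wrist_torque': array([ 0.02212871,  0.02147984, -0.03186456]), 'grasp_force': 0.0, 'gripper_width': 85.60822888746274} [[0.921, -0.388, -0.001], [-0.388, -0.921, -0.002], [0.0, 0.002, -1.0]]
```

View pics/top0.png

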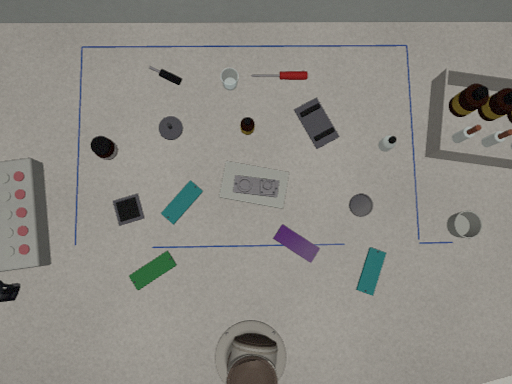

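View pics/side0.png

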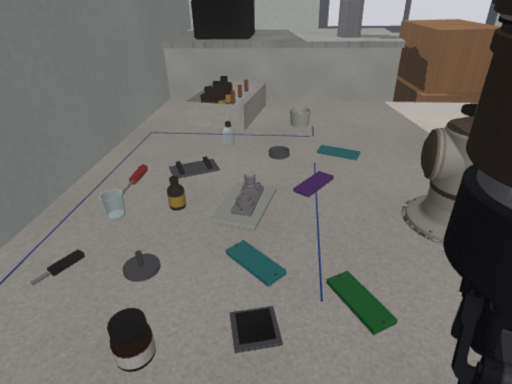

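The top view shows the stack on its cream tray at (255,185). Around it are the cup at (360,205), post at (171,128), pad at (128,209), rest at (317,123) and brown bottle at (247,126). Four other things have the plate's shape: teal (182,202), teal (371,271), purple (296,243) and green (153,270). The bright metal one on the cream tray is the one meant. I'll confirm with an enlarged crop and measure heights.

```bash
cat > m.py <<'E'
from h import *
im,d=load('top'); W=world('top',d)
def comp(name,u0,u1,v0,v1,z0,z1):
    Q=W[v0:v1,u0:u1].reshape(-1,3); Q=Q[(Q[:,2]>z0)&(Q[:,2]<z1)]
    if len(Q)<5: print(name,'none'); return
    r=cv2.minAreaRect(Q[:,:2].astype(np.float32)); c,rad=cv2.minEnclosingCircle(Q[:,:2].astype(np.float32))
    b=cv2.boxPoints(r); e=b[1]-b[0] if np.linalg.norm(b[1]-b[0])>np.linalg.norm(b[2]-b[1]) else b[2]-b[1]
    print(name,len(Q),'z',np.median(Q[:,2]).round(1),'rect',np.round(r[0],1),np.round(r[1],1),'yawlong',np.degrees(np.arctan2(e[1],e[0])).round(1),'circ',np.round(c,1),round(rad,1),'mean',Q.mean(0).round(1))
print('bench',np.median(W[150:170,330:370,2]))
comp('tray',210,300,150,220,7,16)
comp('plate',210,300,150,220,19,30)
comp('flg+col',210,300,150,220,33,47)
comp('flgL',210,255,150,220,33,47)
comp('colR',257,300,150,220,33,47)
comp('knob',210,300,150,220,58,90)
comp('cup',340,380,185,225,12,25)
comp('post',150,190,110,148,7,14)
comp('pin',150,190,110,148,25,50)
comp('pad',105,150,190,228,9,20)
comp('padbase',105,150,190,228,4,20)
comp('bars',290,345,95,152,17,30)
comp('restbase',290,345,95,152,4,30)
comp('bottle',235,260,105,145,30,100)
E
python3 m.py; python3 - <<'E'
from h import *
im,d=load('top'); a=cv2.resize(im[155:215,210:300],None,fx=6,fy=6,interpolation=3)
im,d=load('side'); b=cv2.resize(im[165:235,205:290],None,fx=5,fy=5,interpolation=3)
c=np.zeros((720,540,3),np.uint8); c[:360]=a;c[360:710,:425]=b; cv2.imwrite('pics/crop1.png',cv2.resize(c,(450,600)))
E
```

```text
bench 0.8377836371175817
tray 1499 z 12.1 rect [514.5 -23.5] [252.3 176.2] yawlong 72.6 circ [504.5 -21.9] 131.5 mean [491.4 -19.   12. ]
plate 429 z 24.3 rect [493.2 -17.6] [150.7  69.2] yawlong 83.9 circ [481.9 -16.4] 78.8 mean [483.7 -15.4  24.4]
flg+col 285 z 38.7 rect [483.  -27.7] [108.5  43.1] yawlong 85.3 circ [480.8 -28.2] 56.0 mean [481.6 -36.6  38.9]
flgL 100 z 39.1 rect [486.8   5.7] [40.3 40.4] yawlong -1.2 circ [487.2   7. ] 21.7 mean [487.2   6.   39.3]
colR 185 z 38.5 rect [480.1 -58.9] [43.4 41.4] yawlong 89.0 circ [480.4 -58.9] 29.4 mean [478.6 -59.7  38.6]
knob 41 z 70.7 rect [481.6 -57.2] [25.5 25.7] yawlong -44.1 circ [482.6 -56.4] 14.2 mean [480.7 -56.2  70.5]
cup 93 z 18.0 rect [ 425.1 -333.3] [65.5 66.8] yawlong -46.7 circ [ 425.1 -333.9] 34.2 mean [ 426.1 -334.    18. ]
post 355 z 10.5 rect [662.1 233.6] [ 96.2 100.2] yawlong -75.2 circ [659.4 223.6] 59.4 mean [663.1 224.4  10.6]
pin 20 z 43.8 rect [663.  223.8] [9.7 9.4] yawlong 1.1 circ [662.9 224. ] 6.0 mean [662.4 223.4  41. ]
pad 415 z 12.3 rect [422.4 344.1] [74.8 74.7] yawlong 16.6 circ [419.3 343.6] 49.4 mean [422.6 345.   12.5]
padbase 718 z 10.1 rect [424.6 349.6] [128.9 107.9] yawlong 89.2 circ [425.9 348.8] 77.0 mean [423.8 345.1   9.9]
bars 202 z 22.5 rect [ 675.5 -212.2] [98.5 64.4] yawlong 27.6 circ [ 675.8 -212.9] 55.9 mean [ 675.6 -212.3   22.5]
restbase 1296 z 7.3 rect [ 675.  -214.6] [164.7 175.2] yawlong -1.5 circ [ 675.7 -212.6] 110.6 mean [ 675.3 -211.7    9.5]
bottle 184 z 59.6 rect [660.4  -4.2] [38.1 40. ] yawlong -1.0 circ [660.6  -4.2] 21.3 mean [655.2  -3.7  62.8]
```

View pics/crop1.png

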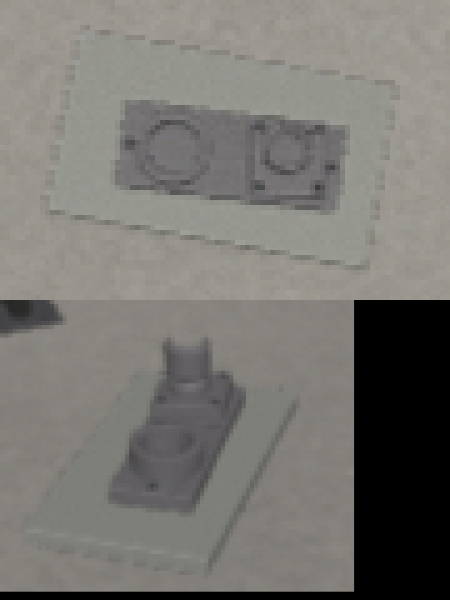

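The crop confirms a bright metal plate on the cream tray, with the collar at its left end (+y) and the flange with the knob at its right end (−y). Next I refine the yaws by colour.

```bash
cat >> h.py <<'E'
def proj(n,uv,z):
    c=arm.camera_info(n);E=np.array(c['extrinsics']); uv=np.asarray(uv,float).reshape(-1,2)
    r=np.c_[(uv[:,0]-c['cx'])/c['fx'],(uv[:,1]-c['cy'])/c['fy'],np.ones(len(uv))]@E[:3,:3].T
    return (E[:3,3]+r*((z-E[2,3])/r[:,2])[:,None])[:,:2]
def seg(n,im,box,f,z,name=''):
    u0,u1,v0,v1=box; k=8
    a=cv2.resize(im[v0:v1,u0:u1],None,fx=k,fy=k,interpolation=cv2.INTER_CUBIC).astype(int)
    m=cv2.morphologyEx(f(a).astype(np.uint8),cv2.MORPH_CLOSE,np.ones((9,9)))
    m=cv2.morphologyEx(m,cv2.MORPH_OPEN,np.ones((13,13)))
    C=max(cv2.findContours(m,0,1)[0],key=cv2.contourArea).reshape(-1,2)
    P=proj(n,(C+.5)/k-.5+[u0,v0],z); r=cv2.minAreaRect(P.astype(np.float32)); b=cv2.boxPoints(r)
    e=b[1]-b[0] if np.linalg.norm(b[1]-b[0])>np.linalg.norm(b[2]-b[1]) else b[2]-b[1]
    print(name,np.round(r[0],1),np.round(r[1],1),'yaw',np.degrees(np.arctan2(e[1],e[0])).round(1)); return m,P
def plan(p,a):
    """target TCP p, tool-x yaw a deg, tool down -> fractions; also line yaw=a-90"""
    s=arm.read_state(); r=R.from_quat(s['ee_rot']); t=R.from_euler('z',a,degrees=True)*R.from_euler('x',180,degrees=True)
    print('pos',np.round(s['position'],1),'sh',np.round(r.inv().apply(np.array(p)-s['position'])/250,4).tolist(),'turn',np.round((r.inv()*t).as_rotvec()/np.pi,4).tolist(),'grip',round(s['gripper_width'],1),'t',s['clock'],'j',np.round(s['joints'],2).tolist())
E
python3 - <<'E'
from h import *
im,d=load('top'); g=lambda a:a.mean(-1)
for x,y in((255,168),(205,170),(258,205),(236,186),(128,209),(118,205),(317,123),(255,176),(266,176)): print((x,y),im[y,x].tolist())
E
```

```text
(255, 168) [143, 150, 150]
(205, 170) [144, 151, 154]
(258, 205) [131, 138, 142]
(236, 186) [117, 115, 117]
(128, 209) [5, 10, 13]
(118, 205) [18, 23, 21]
(317, 123) [78, 75, 76]
(255, 176) [144, 149, 150]
(266, 176) [143, 151, 150]
```

```bash
python3 - <<'E'
from h import *
im,d=load('top'); g=lambda a:a.mean(-1)
seg('top',im,(228,284,168,202),lambda a:g(a)<138,24,'plate')
seg('top',im,(110,147,190,228),lambda a:g(a)<52,12,'pad')
seg('top',im,(105,150,188,230),lambda a:g(a)<105,6,'padbase')
seg('top',im,(288,345,92,155),lambda a:g(a)<110,6,'restbase')
seg('top',im,(340,380,185,225),lambda a:g(a)<120,18,'cup')
seg('top',im,(150,192,108,148),lambda a:g(a)<110,10,'post')
plan([481,-57.5,160],-97)
E
```

```text
plate [483.4 -25.3] [134.6  55.9] yaw 82.2
pad [422.4 346.1] [59.6 59.7] yaw -74.2
padbase [422.3 346. ] [76.9 76.9] yaw 16.2
restbase [ 675.2 -211.2] [141.8  82.5] yaw 27.9
cup [ 424.6 -330.5] [68.3 70.4] yaw -47.0
post [662.9 224.7] [71.2 72.5] yaw -0.5
pos [242.5 575.5 230.4] sh [1.8626, 1.9619, 0.2854] turn [0.0005, -0.0004, 0.4119] grip 85.6 t 0.1 j [1.43, 0.39, 0.01, -0.0, -1.19, -0.26]
```

Request:
arm_command(
  rows=[
    [[0.64,0.675,0.1],[0,0,0]],
    [[0.64,0.675,0.1],[0,0,0]],
    [[0.64,0.675,0.1],[0,0,0]],
    [[0.64,0.675,0.1],[0,0,0]],
    [[0.64,0.675,0.1],[0,0,0]],
  ],
  grip=1,
)

```text
clock: 0.6
position: [324.6, 355.0, 205.6]
ee_rot: [0.98, -0.199, -0.0, 0.001]
contact_force: [0.9, 0.5, -1.3]
gripper_width: 85.8
grasp_force: 0.0
```

Request:
arm_command(
  rows=[
    [[0.64,0.675,0.1],[0,0,0]],
    [[0.64,0.675,0.1],[0,0,0]],
    [[0.64,0.675,0.1],[0,0,0]],
    [[0.64,0.675,0.1],[0,0,0]],
    [[0.64,0.675,0.1],[0,0,0]],
  ],
)

```text
clock: 1.1
position: [406.2, 137.8, 180.8]
ee_rot: [0.98, -0.199, -0.0, 0.0]
contact_force: [1.0, 0.1, -1.3]
gripper_width: 85.2
grasp_force: 0.0
```

Request:
arm_command(
  rows=[
    [[0.58,0.61,0.08],[0,0,0.2]],
    [[0.58,0.61,0.08],[0,0,0.2]],
    [[0.58,0.61,0.08],[0,0,0.2]],
    [[0.58,0.61,0.08],[0,0,0.2]],
    [[0.58,0.61,0.08],[0,0,0.2]],
  ],
)

```text
clock: 1.6
position: [481.2, -59.9, 160.3]
ee_rot: [0.869, -0.495, -0.001, 0.001]
contact_force: [-0.4, 0.4, -0.3]
gripper_width: 85.3
grasp_force: 0.0
```

Request:
arm_command(
  rows=[
    [[0,0,0],[0,0,0.215]],
    [[0,0,0],[0,0,0.215]],
    [[0,0,0],[0,0,0.215]],
    [[0,0,0],[0,0,0.215]],
    [[0,0,0],[0,0,0.215]],
  ],
)

```text
clock: 2.1
position: [480.5, -55.8, 161.1]
ee_rot: [-0.658, 0.753, 0.0, -0.0]
contact_force: [1.0, 0.9, 0.3]
gripper_width: 85.1
grasp_force: 0.0
```

```bash
python3 - <<'E'
from h import *
plan([481,-57.5,55],-97.8)
im,d=grab('side'); cv2.imwrite('pics/s1.png',cv2.resize(im[130:240,180:320],None,fx=5,fy=5,interpolation=3))
E
```

```text
pos [480.5 -55.8 161.1] sh [0.0067, -0.0031, 0.4243] turn [0.0002, 0.0, 0.0003] grip 85.1 t 2.1 j [0.22, 0.21, -0.43, -0.0, -0.93, -0.36]
```

View pics/s1.png

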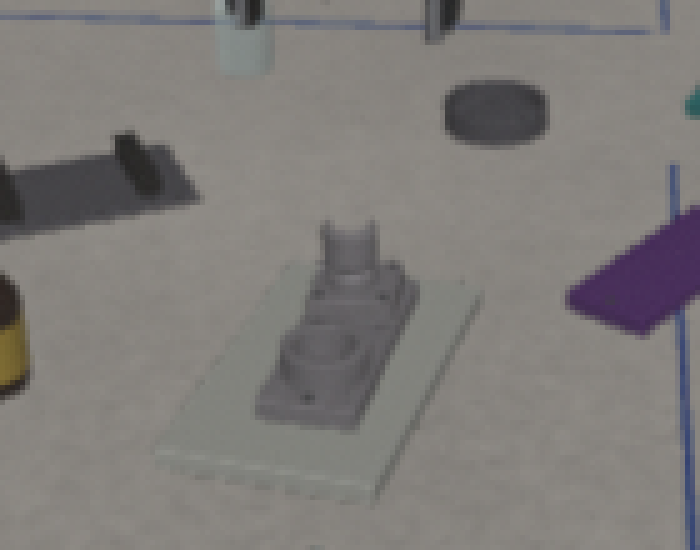

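The picture shows the open fingers straddling the knob, which is at crop pixel (350,250). I'm descending and gripping.

Request:
arm_command(
  rows=[
    [[0.005,0,0.15],[0,0,0]],
    [[0.005,0,0.3],[0,0,0]],
    [[0.005,0,0.4],[0,0,0]],
    [[0.005,0,0.432],[0,0,0]],
    [[0.005,0,0.432],[0,0,0]],
  ],
  grip=0.8,
)

```text
clock: 2.65
position: [480.2, -57.3, 52.5]
ee_rot: [-0.66, 0.752, 0.001, -0.001]
contact_force: [-0.4, -0.0, 0.3]
gripper_width: 68.0
grasp_force: 0.0
```

Request:
arm_command(
  rows=[
    [[0,0,0],[0,0,0]],
    [[0,0,0],[0,0,0]],
    [[0,0,0],[0,0,0]],
    [[0,0,0],[0,0,0]],
    [[0,0,0],[0,0,0]],
  ],
  grip=0,
)

```text
clock: 3.15
position: [481.6, -57.2, 54.9]
ee_rot: [-0.659, 0.752, -0.001, 0.001]
contact_force: [-1.0, 1.3, 5.1]
gripper_width: 25.3
grasp_force: 58.7
```

Request:
arm_command(
  rows=[
    [[0,0,0],[0,0,0]],
    [[0,0,0],[0,0,0]],
    [[0,0,0],[0,0,0]],
    [[0,0,0],[0,0,0]],
    [[0,0,0],[0,0,0]],
  ],
)

```text
clock: 3.65
position: [481.6, -57.2, 54.9]
ee_rot: [-0.659, 0.752, -0.001, 0.001]
contact_force: [-1.0, 0.6, 4.6]
gripper_width: 25.3
grasp_force: 58.7
```

```bash
python3 - <<'E'
from h import *
plan([425,-332.5,150],-97.8)
E
```

```text
pos [481.6 -57.2  54.9] sh [1.1209, 0.0794, -0.3813] turn [-0.0008, 0.0002, 0.0016] grip 25.3 t 3.65 j [0.22, 0.37, -0.56, 0.0, -0.65, -0.35]
```

```bash
python3 - <<'E'
from h import *
im,d=grab('side'); cv2.imwrite('pics/s2.png',cv2.resize(im[130:220,200:300],None,fx=7,fy=6,interpolation=3))
E
```

```text
(no output)
```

View pics/s2.png

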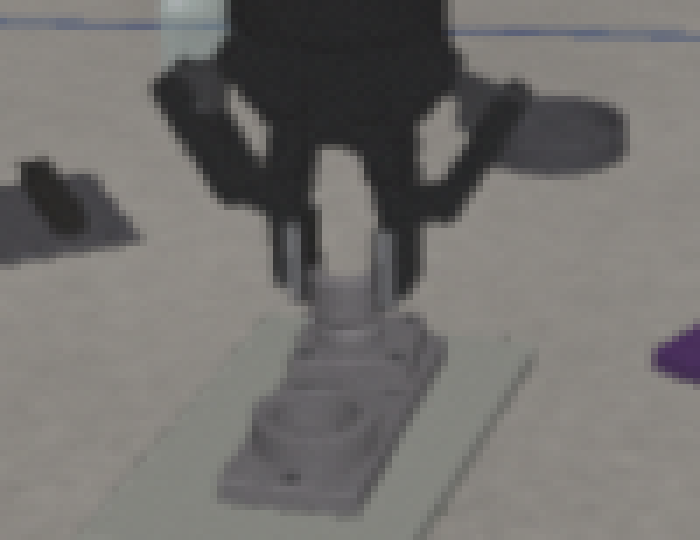

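The picture shows the finger tips holding the upper part of the knob's head and the knob upright at crop pixel (345,300). I'm lifting it and carrying it to the cup.

Request:
arm_command(
  rows=[
    [[0,0,-0.03],[0,0,0]],
    [[0,0,-0.1],[0,0,0]],
    [[0,0,-0.2],[0,0,0]],
    [[0,0,-0.3],[0,0,0]],
    [[0,0,-0.38],[0,0,0]],
  ],
)

```text
clock: 4.2
position: [481.1, -57.4, 150.6]
ee_rot: [-0.659, 0.752, -0.001, 0.001]
contact_force: [-0.3, 0.6, -0.1]
gripper_width: 25.1
grasp_force: 59.1
```

Request:
arm_command(
  rows=[
    [[0.1,0,0],[0,0,0]],
    [[0.25,0.02,0],[0,0,0]],
    [[0.4,0.03,0],[0,0,0]],
    [[0.55,0.04,0],[0,0,0]],
    [[0.7,0.05,0],[0,0,0]],
  ],
)

```text
clock: 4.7
position: [444.9, -230.6, 149.3]
ee_rot: [-0.659, 0.752, -0.001, 0.0]
contact_force: [0.8, -0.6, -1.5]
gripper_width: 25.3
grasp_force: 59.1
```

Request:
arm_command(
  rows=[
    [[0.15,0.01,0],[0,0,0]],
    [[0.28,0.02,0],[0,0,0]],
    [[0.38,0.03,0],[0,0,0]],
    [[0.42,0.03,0],[0,0,0]],
    [[0.42,0.03,0],[0,0,0]],
  ],
)

```text
clock: 5.2
position: [423.9, -333.2, 148.6]
ee_rot: [-0.658, 0.753, -0.0, 0.0]
contact_force: [0.5, -0.0, -0.7]
gripper_width: 25.7
grasp_force: 59.1
```

```bash
python3 - <<'E'
from h import *
plan([425,-332.5,22],-97.8)
E
```

```text
pos [ 423.9 -333.2  148.6] sh [-0.0034, -0.0039, 0.5065] turn [-0.0002, -0.0, 0.0007] grip 25.7 t 5.2 j [-0.37, 0.32, -0.32, -0.0, -0.93, 0.23]
```

Request:
arm_command(
  rows=[
    [[-0.003,-0.004,0.15],[0,0,0]],
    [[-0.003,-0.004,0.3],[0,0,0]],
    [[-0.003,-0.004,0.42],[0,0,0]],
    [[-0.003,-0.004,0.47],[0,0,0]],
    [[-0.003,-0.004,0.47],[0,0,0]],
  ],
)

```text
clock: 5.7
position: [424.7, -330.6, 29.6]
ee_rot: [-0.659, 0.752, 0.002, -0.001]
contact_force: [-0.4, -0.2, -1.0]
gripper_width: 25.4
grasp_force: 59.1
```

Request:
arm_command(
  rows=[
    [[0,0,0.01],[0,0,0]],
    [[0,0,0.02],[0,0,0]],
    [[0,0,0.028],[0,0,0]],
    [[0,0,0.032],[0,0,0]],
    [[0,0,0.032],[0,0,0]],
  ],
)

```text
clock: 6.2
position: [425.3, -331.8, 23.1]
ee_rot: [-0.659, 0.752, -0.0, 0.0]
contact_force: [0.4, 0.3, -1.4]
gripper_width: 25.1
grasp_force: 59.1
```

```bash
python3 - <<'E'
from h import *
im,d=grab('side'); cv2.imwrite('pics/s3.png',cv2.resize(im[100:170,240:320],None,fx=8,fy=8,interpolation=3))
plan([425,-332.5,22],-97.8)
E
```

```text
pos [ 425.3 -331.9   23.1] sh [0.0027, 0.0008, 0.0044] turn [-0.0002, -0.0, 0.0014] grip 25.3 t 6.25 j [-0.36, 0.49, -0.45, 0.0, -0.64, 0.23]
```

View pics/s3.png

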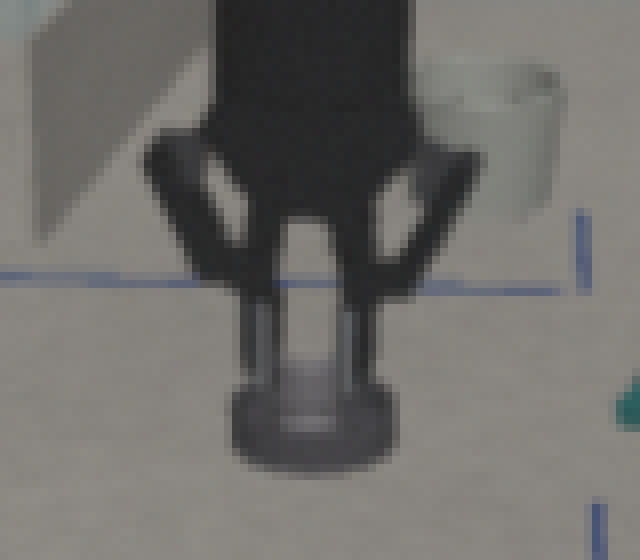

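The knob is upright inside the cup at crop pixel (310,400), not quite down. I'm inching down until contact.

Request:
arm_command(
  rows=[
    [[0,0,0.004],[0,0,0]],
    [[0,0,0.004],[0,0,0]],
    [[0,0,0.004],[0,0,0]],
  ],
)

```text
clock: 6.55
position: [425.4, -331.9, 22.0]
ee_rot: [-0.659, 0.752, -0.0, 0.0]
contact_force: [-0.8, -1.2, 1.6]
gripper_width: 25.4
grasp_force: 59.3
```

Request:
arm_command(
  rows=[
    [[0,0,0.004],[0,0,0]],
    [[0,0,0.004],[0,0,0]],
    [[0,0,0.004],[0,0,0]],
  ],
)

```text
clock: 6.85
position: [425.4, -331.9, 21.9]
ee_rot: [-0.659, 0.752, -0.0, -0.0]
contact_force: [-1.2, 0.7, 7.0]
gripper_width: 25.5
grasp_force: 60.0
```

Request:
arm_command(
  rows=[
    [[0,0,0],[0,0,0]],
    [[0,0,0],[0,0,0]],
    [[0,0,0],[0,0,0]],
    [[0,0,0],[0,0,0]],
    [[0,0,0],[0,0,0]],
  ],
  grip=0.6,
)

```text
clock: 7.35
position: [425.1, -331.7, 20.6]
ee_rot: [-0.659, 0.752, 0.0, -0.0]
contact_force: [0.4, 0.2, 0.0]
gripper_width: 51.5
grasp_force: 0.0
```

Request:
arm_command(
  rows=[
    [[0,0,-0.1],[0,0,0]],
    [[0,0,-0.25],[0,0,0]],
    [[0,0,-0.4],[0,0,0]],
    [[0,0,-0.5],[0,0,0]],
    [[0,0,-0.5],[0,0,0]],
  ],
)

```text
clock: 7.85
position: [427.5, -332.9, 150.1]
ee_rot: [-0.659, 0.752, -0.004, 0.002]
contact_force: [0.4, -0.4, -0.3]
gripper_width: 51.2
grasp_force: 0.0
```

Request:
arm_command(
  rows=[
    [[-0.7,-0.05,0],[0,0,0]],
    [[-0.7,-0.05,0],[0,0,0]],
    [[-0.7,-0.05,0],[0,0,0]],
    [[-0.7,-0.05,0],[0,0,0]],
    [[-0.7,-0.05,0],[0,0,0]],
  ],
  grip=1,
)

```text
clock: 8.35
position: [460.7, -157.3, 145.2]
ee_rot: [-0.661, 0.751, 0.0, -0.0]
contact_force: [-0.5, 0.3, 0.2]
gripper_width: 85.5
grasp_force: 0.0
```

```bash
python3 - <<'E'
from h import *
im,d=grab('top'); W=world('top',d)
cv2.imwrite('pics/t2.png',np.hstack([cv2.resize(im[150:215,215:300],None,fx=5,fy=5,interpolation=3),cv2.resize(im[185:225,340:392],None,fx=6,fy=325/40,interpolation=3)]))
g=lambda a:a.mean(-1)
def comp(name,b,z0,z1):
    Q=W[b[2]:b[3],b[0]:b[1]].reshape(-1,3);Q=Q[(Q[:,2]>z0)&(Q[:,2]<z1)]
    if len(Q)>4: print(name,len(Q),Q.mean(0).round(1),np.round(cv2.minAreaRect(Q[:,:2].astype(np.float32)),1) if 0 else cv2.minAreaRect(Q[:,:2].astype(np.float32)))
comp('collar',(225,257,165,205),36,46); comp('flange',(257,285,165,205),34,46); comp('knob',(340,380,185,225),30,50)
plan([486,6.3,150],-97.8)
E
```

```text
flange 14 [463.7 -74.8  38.9] ((465.9541320800781, -75.09827423095703), (14.080964088439941, 9.655374526977539), 12.20329761505127)
knob 39 [ 427.  -330.    37.2] ((427.59149169921875, -331.5841064453125), (28.549856185913086, 23.435293197631836), 86.92190551757812)
pos [ 460.4 -158.5  145.2] sh [-0.667, -0.0168, -0.0193] turn [0.0004, 0.0, 0.0024] grip 85.5 t 8.4 j [0.0, 0.24, -0.45, -0.0, -0.89, -0.13]
```

View pics/t2.png

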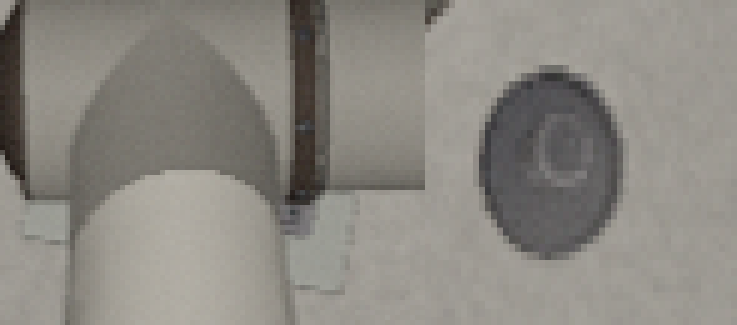

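The knob stands in the cup, its head at crop pixel (565,145). The arm hides the stack from above. Next is the collar.

Request:
arm_command(
  rows=[
    [[-0.2,-0.01,0],[0,0,0]],
    [[-0.4,-0.01,0],[0,0,0]],
    [[-0.55,-0.015,0],[0,0,0]],
    [[-0.65,-0.02,0],[0,0,0.002]],
    [[-0.668,-0.02,0],[0,0,0.002]],
  ],
)

```text
clock: 8.9
position: [488.0, 6.1, 145.3]
ee_rot: [-0.657, 0.754, 0.0, -0.0]
contact_force: [-0.1, -0.3, 0.3]
gripper_width: 85.6
grasp_force: 0.0
```

Request:
arm_command(
  rows=[
    [[0,0,0],[0,0,0]],
    [[0,0,0.1],[0,0,0]],
    [[0,0,0.2],[0,0,0]],
    [[0,0,0.28],[0,0,0]],
    [[0,0,0.28],[0,0,0]],
  ],
)

```text
clock: 9.4
position: [484.9, 2.7, 73.2]
ee_rot: [-0.655, 0.755, 0.002, -0.003]
contact_force: [-0.4, -0.3, -0.5]
gripper_width: 85.7
grasp_force: 0.0
```

```bash
python3 - <<'E'
from h import *
im,d=grab('side'); cv2.imwrite('pics/s4.png',cv2.resize(im[140:240,190:300],None,fx=6,fy=6,interpolation=3))
W=world('side',d); Q=W[175:235,205:290].reshape(-1,3)
a=np.radians(82.2); e=np.array([np.cos(a),np.sin(a)]); L=(Q[:,:2]-[483.4,-25.3])@e
q=Q[(Q[:,2]>36)&(Q[:,2]<44)&(L>5)]; print(len(q), cv2.minEnclosingCircle(q[:,:2].astype(np.float32)),np.percentile(q,[5,95],axis=0))
q=Q[(Q[:,2]>33)&(Q[:,2]<44)&(L<-5)]; print(len(q), cv2.minAreaRect(q[:,:2].astype(np.float32)))
plan([486.8,6.5,20],-97.8)
E
```

```text
92 ((486.0062255859375, 11.705596923828125), 22.718507766723633) [[466.85783877  -5.26351132  36.20799283]
 [504.30922554  32.49908334  39.50095257]]
157 ((478.0440673828125, -54.068729400634766), (46.369205474853516, 42.72098159790039), 88.16692352294922)
pos [486.4   3.2  74.8] sh [-0.0138, -0.0005, 0.2191] turn [0.0011, -0.0006, -0.0013] grip 85.2 t 9.45 j [0.34, 0.34, -0.53, 0.0, -0.71, -0.48]
```

View pics/s4.png

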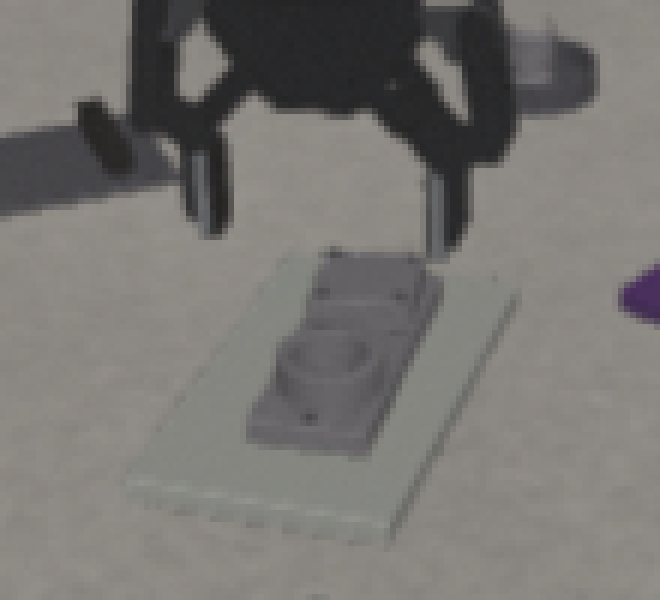

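The open fingers hang above and behind the collar, whose ring is at crop pixel (325,360). The flange is behind it at (370,285). The two cameras put the collar at y≈6.5 and y≈11.7, so I aim for 9.

Request:
arm_command(
  rows=[
    [[-0.021,0,0.05],[0,0,0]],
    [[-0.022,0,0.12],[0,0,0]],
    [[-0.022,0,0.19],[0,0,0]],
    [[-0.022,0,0.219],[0,0,0]],
    [[-0.022,0,0.219],[0,0,0]],
  ],
)

```text
clock: 9.95
position: [488.3, 9.9, 21.1]
ee_rot: [-0.656, 0.754, 0.0, -0.0]
contact_force: [-0.0, 1.2, -0.9]
gripper_width: 85.3
grasp_force: 0.0
```

Request:
arm_command(
  rows=[
    [[0,0,0],[0,0,0]],
    [[0,0,0],[0,0,0]],
    [[0,0,0],[0,0,0]],
    [[0,0,0],[0,0,0]],
    [[0,0,0],[0,0,0]],
  ],
  grip=0,
)

```text
clock: 10.45
position: [488.3, 10.4, 22.5]
ee_rot: [-0.657, 0.754, -0.0, 0.0]
contact_force: [-3.4, -0.4, 8.7]
gripper_width: 41.4
grasp_force: 64.3
```

```bash
python3 - <<'E'
from h import *
plan([663,224.5,130],-97.8)
im,d=grab('side'); cv2.imwrite('pics/s5.png',cv2.resize(im[150:230,200:290],None,fx=7,fy=7,interpolation=3))
E
```

```text
pos [488.3  10.4  22.5] sh [-0.944, -0.5749, -0.4297] turn [-0.0002, -0.0, -0.0004] grip 41.4 t 10.45 j [0.35, 0.43, -0.57, 0.0, -0.57, -0.49]
```

View pics/s5.png

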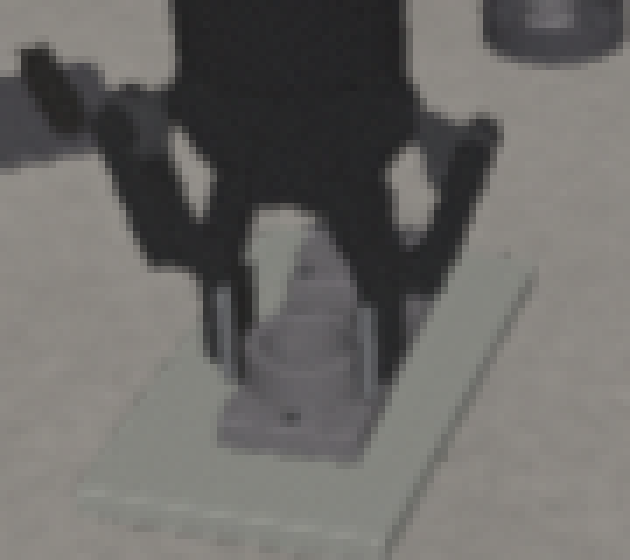

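The collar is held squarely across its diameter at crop pixel (300,360). I'm lifting it and carrying it to the post.

Request:
arm_command(
  rows=[
    [[0,0,-0.03],[0,0,0]],
    [[0,0,-0.1],[0,0,0]],
    [[0,0,-0.2],[0,0,0]],
    [[0,0,-0.33],[0,0,0]],
    [[0,0,-0.43],[0,0,0]],
  ],
)

```text
clock: 11.0
position: [488.6, 10.6, 130.8]
ee_rot: [-0.657, 0.754, -0.0, 0.001]
contact_force: [0.5, -0.0, 0.3]
gripper_width: 41.2
grasp_force: 60.8
```

Request:
arm_command(
  rows=[
    [[-0.1,-0.06,0],[0,0,0]],
    [[-0.22,-0.14,0],[0,0,0]],
    [[-0.36,-0.22,0],[0,0,0]],
    [[-0.5,-0.3,0],[0,0,0]],
    [[-0.6,-0.365,0],[0,0,0]],
  ],
)

```text
clock: 11.5
position: [600.4, 148.5, 129.0]
ee_rot: [-0.657, 0.754, -0.0, 0.001]
contact_force: [-0.4, 0.6, -0.9]
gripper_width: 41.0
grasp_force: 60.8
```

Request:
arm_command(
  rows=[
    [[-0.12,-0.08,0],[0,0,0]],
    [[-0.24,-0.15,0],[0,0,0]],
    [[-0.32,-0.2,0],[0,0,0]],
    [[-0.343,-0.21,0],[0,0,0]],
    [[-0.343,-0.21,0],[0,0,0]],
  ],
)

```text
clock: 12.0
position: [662.8, 224.7, 128.0]
ee_rot: [-0.657, 0.754, 0.0, -0.0]
contact_force: [0.2, 0.4, -1.5]
gripper_width: 41.2
grasp_force: 60.8
```

```bash
python3 - <<'E'
from h import *
plan([663,224.5,60],-97.8)
E
```

```text
pos [662.8 224.7 128. ] sh [0.0005, -0.001, 0.2721] turn [0.0003, -0.0001, -0.0004] grip 41.2 t 12.0 j [0.56, 0.59, 0.08, -0.0, -1.06, -0.69]
```

Request:
arm_command(
  rows=[
    [[0,0,0.1],[0,0,0]],
    [[0,0,0.2],[0,0,0]],
    [[0,0,0.27],[0,0,0]],
    [[0,0,0.29],[0,0,0]],
    [[0,0,0.29],[0,0,0]],
  ],
)

```text
clock: 12.5
position: [662.4, 223.2, 55.8]
ee_rot: [-0.656, 0.754, 0.0, -0.001]
contact_force: [-0.7, -0.6, 0.3]
gripper_width: 41.4
grasp_force: 60.8
```

```bash
python3 - <<'E'
from h import *
plan([663,224.5,8.5],-97.8)
im,d=grab('side'); cv2.imwrite('pics/s6.png',cv2.resize(im[195:290,95:195],None,fx=6,fy=6,interpolation=3))
E
```

```text
pos [662.4 223.2  55.8] sh [-0.0059, -0.0021, 0.1893] turn [0.0004, -0.0004, -0.0008] grip 41.4 t 12.5 j [0.56, 0.66, 0.01, 0.0, -0.92, -0.69]
```

View pics/s6.png

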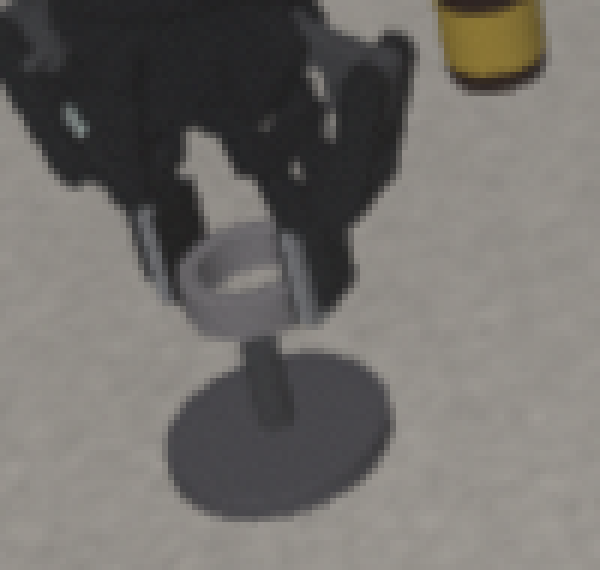

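```bash
python3 - <<'E'
from h import *
c=arm.camera_info('side');E=np.linalg.inv(np.array(c['extrinsics']))
for p in([663,224.5,10],[663,224.5,44],[663,224.5,62],[673,224.5,62],[663,234.5,62]):
    q=(E@np.r_[p,1])[:3]; u=np.array([c['fx']*q[0]/q[2]+c['cx'],c['fy']*q[1]/q[2]+c['cy']]); print(p,u.round(1),((u-[95,195])*6).round())
E
```

```text
[663, 224.5, 10] [141.5 263.3] [279. 410.]
[663, 224.5, 44] [138.3 250.1] [260. 330.]
[663, 224.5, 62] [136.5 242.8] [249. 287.]
[673, 224.5, 62] [131.5 242.5] [219. 285.]
[663, 234.5, 62] [134.4 246.1] [236. 307.]
```

The pin top is just below the ring and its axis points into the hole, near enough to centre. Pin base is at crop pixel (277,420) and ring centre at (238,280). I nudge a couple of mm and lower.

Request:
arm_command(
  rows=[
    [[-0.013,0.005,0],[0,0,0]],
    [[-0.013,0.005,0.04],[0,0,0]],
    [[-0.013,0.005,0.08],[0,0,0]],
    [[-0.013,0.005,0.12],[0,0,0]],
    [[-0.013,0.005,0.15],[0,0,0]],
  ],
)

```text
clock: 13.05
position: [661.6, 227.2, 16.9]
ee_rot: [-0.657, 0.754, 0.0, -0.001]
contact_force: [0.1, -0.5, -1.1]
gripper_width: 41.8
grasp_force: 60.8
```

Request:
arm_command(
  rows=[
    [[0,0,0.015],[0,0,0]],
    [[0,0,0.025],[0,0,0]],
    [[0,0,0.03],[0,0,0]],
    [[0,0,0.03],[0,0,0]],
  ],
)

```text
clock: 13.45
position: [662.4, 227.6, 11.2]
ee_rot: [-0.657, 0.754, -0.0, 0.0]
contact_force: [-0.3, 0.1, -0.7]
gripper_width: 41.5
grasp_force: 60.8
```

Request:
arm_command(
  rows=[
    [[0,0,0.004],[0,0,0]],
    [[0,0,0.008],[0,0,0]],
    [[0,0,0.008],[0,0,0]],
  ],
)

```text
clock: 13.75
position: [662.3, 227.6, 9.1]
ee_rot: [-0.657, 0.754, 0.0, 0.0]
contact_force: [-0.5, 0.5, -0.4]
gripper_width: 41.6
grasp_force: 60.8
```

Request:
arm_command(
  rows=[
    [[0,0,0.003],[0,0,0]],
    [[0,0,0.003],[0,0,0]],
    [[0,0,0.003],[0,0,0]],
  ],
)

```text
clock: 14.05
position: [662.4, 227.7, 8.6]
ee_rot: [-0.657, 0.754, -0.0, 0.0]
contact_force: [-0.7, -0.4, 0.9]
gripper_width: 41.3
grasp_force: 61.9
```

Request:
arm_command(
  rows=[
    [[0,0,0.003],[0,0,0]],
    [[0,0,0.003],[0,0,0]],
    [[0,0,0.003],[0,0,0]],
  ],
)

```text
clock: 14.35
position: [662.4, 227.6, 8.6]
ee_rot: [-0.657, 0.754, -0.0, 0.0]
contact_force: [-2.7, -0.6, 5.5]
gripper_width: 41.2
grasp_force: 64.2
```

Request:
arm_command(
  rows=[
    [[0,0,0],[0,0,0]],
    [[0,0,0],[0,0,0]],
    [[0,0,0],[0,0,0]],
    [[0,0,0],[0,0,0]],
    [[0,0,0],[0,0,0]],
  ],
  grip=1,
)

```text
clock: 14.85
position: [662.3, 227.5, 7.3]
ee_rot: [-0.657, 0.754, 0.0, -0.0]
contact_force: [0.3, -0.6, -0.7]
gripper_width: 85.6
grasp_force: 0.0
```

Request:
arm_command(
  rows=[
    [[0,0,-0.1],[0,0,0]],
    [[0,0,-0.25],[0,0,0]],
    [[0,0,-0.4],[0,0,0]],
    [[0,0,-0.55],[0,0,0]],
    [[0,0,-0.55],[0,0,0]],
  ],
)

```text
clock: 15.35
position: [665.8, 229.0, 152.6]
ee_rot: [-0.657, 0.754, -0.002, 0.006]
contact_force: [0.5, 0.3, 1.2]
gripper_width: 85.5
grasp_force: 0.0
```

```bash
python3 - <<'E'
from h import *
plan([479.5,-57,140],-97.8)
im,d=grab('top'); W=world('top',d); g=lambda a:a.mean(-1)
seg('top',im,(228,284,168,202),lambda a:g(a)<138,24,'plate')
im2,d2=grab('side'); W2=world('side',d2)
cv2.imwrite('pics/t3.png',np.hstack([cv2.resize(im[150:215,215:300],None,fx=5,fy=5,interpolation=3),cv2.resize(im2[230:295,105:190],None,fx=5,fy=5,interpolation=3)]))
for n,w,b in(('top',W,(225,290,160,210)),('side',W2,(200,300,160,240))):
    Q=w[b[2]:b[3],b[0]:b[1]].reshape(-1,3); Q=Q[(Q[:,2]>35)&(Q[:,2]<44)]
    if len(Q)>9: print(n,len(Q),cv2.minAreaRect(Q[:,:2].astype(np.float32)))
E
```

```text
pos [665.8 229.  152.6] sh [1.2351, 0.5825, 0.0354] turn [-0.0037, 0.0022, -0.0003] grip 85.5 t 15.35 j [0.56, 0.57, 0.11, 0.0, -1.1, -0.7]
plate [483.3 -25.4] [134.   55.3] yaw 82.5
top 213 ((480.1854248046875, -58.85643005371094), (43.400123596191406, 41.47352981567383), 88.52930450439453)
side 142 ((478.0640563964844, -53.38397216796875), (44.9249153137207, 43.02978515625), 88.9383316040039)
```

View pics/t3.png

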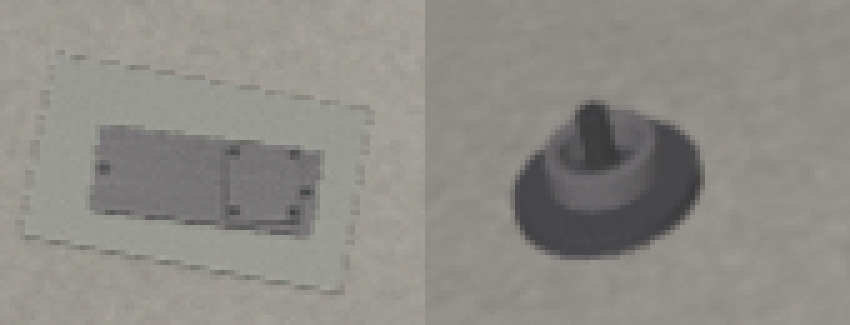

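The collar lies on the base around the pin, at crop pixel (600,165). The flange has screw marks at crop pixels (233,152), (295,154), (294,212) and (233,211), nearly world-aligned. Its centre comes from those marks.

```bash
python3 - <<'E'
from h import *
m=np.array([[233,152],[295,154],[294,212],[233,211]],float)
P=proj('top',(m+.5)/5-.5+[215,150],38); print(P.round(1).tolist(),P.mean(0)); e=P[0]-P[1]+P[3]-P[2]; print(np.degrees(np.arctan2(e[1],e[0])))
e=P[0]-P[3]+P[1]-P[2]; print(np.degrees(np.arctan2(e[1],e[0])))
plan([480,-58,140],-91.5)
E
```

```text
[[497.9, -41.1], [496.3, -76.7], [462.7, -75.4], [463.8, -40.4]] [480.18812104 -58.41287908]
87.831101051237
-1.6574226656549433
pos [662.5 227.9 146.4] sh [1.2333, 0.5657, 0.0221] turn [-0.0006, 0.0006, -0.0357] grip 85.3 t 15.45 j [0.56, 0.57, 0.1, -0.0, -1.1, -0.7]
```

Request:
arm_command(
  rows=[
    [[0.7,0.32,0],[0,0,0]],
    [[0.7,0.32,0],[0,0,0]],
    [[0.7,0.32,0],[0,0,0]],
    [[0.7,0.32,0],[0,0,0]],
    [[0.7,0.32,0],[0,0,0]],
  ],
)

```text
clock: 15.95
position: [554.3, 61.2, 143.4]
ee_rot: [-0.655, 0.756, 0.002, -0.003]
contact_force: [1.8, 0.1, -0.6]
gripper_width: 85.3
grasp_force: 0.0
```

Request:
arm_command(
  rows=[
    [[0.2,0.09,0],[0,0,0]],
    [[0.38,0.18,0],[0,0,-0.02]],
    [[0.5,0.23,0],[0,0,-0.0335]],
    [[0.533,0.245,0.02],[0,0,-0.0335]],
    [[0.533,0.245,0.02],[0,0,-0.0335]],
  ],
)

```text
clock: 16.45
position: [478.8, -59.1, 138.8]
ee_rot: [-0.695, 0.719, 0.001, -0.001]
contact_force: [-0.3, 0.1, 0.3]
gripper_width: 85.3
grasp_force: 0.0
```

```bash
python3 - <<'E'
from h import *
plan([480.2,-58.5,19],-91.9)
E
```

```text
pos [478.8 -59.1 138.8] sh [-0.0026, -0.0068, 0.4792] turn [0.0008, -0.0001, -0.0007] grip 85.3 t 16.45 j [0.21, 0.24, -0.46, -0.0, -0.87, -0.25]
```

Request:
arm_command(
  rows=[
    [[-0.002,-0.006,0.15],[0,0,0]],
    [[-0.002,-0.006,0.28],[0,0,0]],
    [[-0.002,-0.006,0.4],[0,0,0]],
    [[-0.002,-0.006,0.475],[0,0,0]],
    [[-0.002,-0.006,0.475],[0,0,0]],
  ],
)

```text
clock: 16.95
position: [480.4, -57.0, 18.2]
ee_rot: [-0.696, 0.718, 0.002, -0.003]
contact_force: [-0.4, -0.5, 0.6]
gripper_width: 85.9
grasp_force: 0.0
```

Request:
arm_command(
  rows=[
    [[0,0,0],[0,0,0]],
    [[0,0,0],[0,0,0]],
    [[0,0,0],[0,0,0]],
    [[0,0,0],[0,0,0]],
    [[0,0,0],[0,0,0]],
  ],
  grip=0,
)

```text
clock: 17.45
position: [482.5, -57.5, 22.7]
ee_rot: [-0.696, 0.718, -0.001, 0.001]
contact_force: [-0.4, 1.1, 6.6]
gripper_width: 42.8
grasp_force: 62.8
```

Request:
arm_command(
  rows=[
    [[0,0,-0.03],[0,0,0]],
    [[0,0,-0.08],[0,0,0]],
    [[0,0,-0.18],[0,0,0]],
    [[0,0,-0.3],[0,0,0]],
    [[0,0,-0.42],[0,0,0]],
  ],
)

```text
clock: 17.95
position: [480.8, -58.1, 127.5]
ee_rot: [-0.695, 0.719, 0.0, -0.0]
contact_force: [0.5, -0.2, -0.8]
gripper_width: 42.3
grasp_force: 61.9
```

```bash
python3 - <<'E'
from h import *
plan([422.4,346,120],-73.8)
im,d=grab('side'); cv2.imwrite('pics/s7.png',cv2.resize(im[120:220,200:310],None,fx=5,fy=5,interpolation=3))
E
```

```text
pos [480.8 -58.1 127.5] sh [-1.6076, 0.2873, 0.0301] turn [0.0002, 0.0, -0.1006] grip 42.3 t 17.95 j [0.22, 0.26, -0.47, -0.0, -0.84, -0.25]
```

View pics/s7.png

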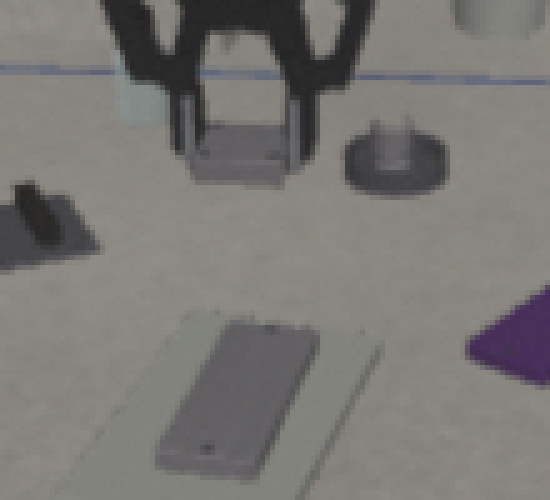

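The flange hangs level in the fingers at crop pixel (240,150), and the plate lies undisturbed at (240,400). I'm carrying the flange to the pad.

Request:
arm_command(
  rows=[
    [[-0.1,0.02,0],[0,0,0]],
    [[-0.25,0.045,0],[0,0,0]],
    [[-0.42,0.075,0],[0,0,0]],
    [[-0.6,0.107,0],[0,0,0]],
    [[-0.78,0.139,0],[0,0,0]],
  ],
)

```text
clock: 18.5
position: [452.4, 139.5, 126.6]
ee_rot: [-0.695, 0.719, 0.0, 0.0]
contact_force: [1.1, 0.5, -1.3]
gripper_width: 42.5
grasp_force: 62.0
```

Request:
arm_command(
  rows=[
    [[-0.17,0.03,0],[0,0,-0.02]],
    [[-0.34,0.06,0],[0,0,-0.04]],
    [[-0.5,0.09,0],[0,0,-0.06]],
    [[-0.65,0.116,0],[0,0,-0.08]],
    [[-0.75,0.134,0],[0,0,-0.1]],
  ],
)

```text
clock: 19.0
position: [425.2, 329.0, 126.5]
ee_rot: [0.801, -0.599, -0.0, -0.0]
contact_force: [-0.2, -0.4, -0.7]
gripper_width: 42.4
grasp_force: 61.9
```

Request:
arm_command(
  rows=[
    [[0,0,0],[0,0,0]],
    [[0,0,0],[0,0,0]],
    [[0,0,0],[0,0,0]],
  ],
)

```text
clock: 19.3
position: [425.6, 325.5, 126.2]
ee_rot: [0.799, -0.602, -0.0, 0.001]
contact_force: [1.1, 0.5, -2.0]
gripper_width: 42.3
grasp_force: 61.9
```

```bash
python3 - <<'E'
from h import *
plan([422.4,346,14],-73.8)
E
```

```text
pos [425.6 325.5 126.2] sh [-0.0826, -0.0109, 0.4486] turn [0.0003, -0.0001, -0.0009] grip 42.3 t 19.3 j [0.96, 0.34, -0.36, -0.0, -0.88, -0.68]
```

Request:
arm_command(
  rows=[
    [[-0.05,-0.006,0],[0,0,0]],
    [[-0.083,-0.011,0.08],[0,0,0]],
    [[-0.083,-0.011,0.2],[0,0,0]],
    [[-0.083,-0.011,0.3],[0,0,0]],
    [[-0.083,-0.011,0.38],[0,0,0]],
  ],
)

```text
clock: 19.8
position: [422.6, 346.9, 30.1]
ee_rot: [0.799, -0.601, -0.0, 0.0]
contact_force: [0.5, -0.2, -2.4]
gripper_width: 42.5
grasp_force: 61.9
```

Request:
arm_command(
  rows=[
    [[0,0,0.03],[0,0,0]],
    [[0,0,0.05],[0,0,0]],
    [[0,0,0.05],[0,0,0]],
    [[0,0,0.05],[0,0,0]],
  ],
)

```text
clock: 20.2
position: [423.3, 348.0, 19.8]
ee_rot: [0.799, -0.601, 0.0, -0.001]
contact_force: [0.7, -0.1, -1.3]
gripper_width: 42.2
grasp_force: 61.9
```

```bash
python3 - <<'E'
from h import *
plan([422.4,346,10.5],-73.8)
E
```

```text
pos [423.3 348.   19.8] sh [0.0068, 0.0056, 0.0373] turn [-0.0006, 0.0004, -0.0004] grip 42.2 t 20.2 j [0.98, 0.5, -0.43, 0.0, -0.64, -0.7]
```

Request:
arm_command(
  rows=[
    [[0.0025,0.0055,0.01],[0,0,0]],
    [[0.0025,0.0055,0.02],[0,0,0]],
    [[0.0025,0.0055,0.03],[0,0,0]],
    [[0.0025,0.0055,0.03],[0,0,0]],
    [[0.0025,0.0055,0.03],[0,0,0]],
  ],
)

```text
clock: 20.7
position: [421.5, 346.4, 11.2]
ee_rot: [0.799, -0.601, 0.0, 0.0]
contact_force: [0.6, -0.2, -0.7]
gripper_width: 42.7
grasp_force: 61.9
```

Request:
arm_command(
  rows=[
    [[0,0,0.004],[0,0,0]],
    [[0,0,0.004],[0,0,0]],
    [[0,0,0.004],[0,0,0]],
  ],
)

```text
clock: 21.0
position: [421.7, 346.6, 10.8]
ee_rot: [0.799, -0.601, 0.0, -0.0]
contact_force: [-1.8, -1.1, 2.9]
gripper_width: 42.3
grasp_force: 62.4
```

Request:
arm_command(
  rows=[
    [[0,0,0.002],[0,0,0]],
    [[0,0,0.002],[0,0,0]],
    [[0,0,0.002],[0,0,0]],
    [[0,0,0.002],[0,0,0]],
    [[0,0,0.002],[0,0,0]],
  ],
  grip=1,
)

```text
clock: 21.5
position: [421.6, 346.4, 9.8]
ee_rot: [0.799, -0.601, 0.0, -0.0]
contact_force: [-0.9, -0.7, -0.3]
gripper_width: 85.5
grasp_force: 0.0
```

Request:
arm_command(
  rows=[
    [[0,0,-0.08],[0,0,0]],
    [[0,0,-0.2],[0,0,0]],
    [[0,0,-0.35],[0,0,0]],
    [[0,0,-0.5],[0,0,0]],
    [[0,0,-0.5],[0,0,0]],
  ],
)

```text
clock: 22.0
position: [424.0, 349.2, 140.6]
ee_rot: [0.8, -0.6, 0.0, -0.006]
contact_force: [1.0, 0.6, 0.3]
gripper_width: 85.6
grasp_force: 0.0
```

Request:
arm_command(
  rows=[
    [[0.8,0,0],[0,0,0]],
    [[0.8,0,0],[0,0,0]],
    [[0.8,0,0],[0,0,0]],
    [[0.8,0,0],[0,0,0]],
    [[0.8,0,0],[0,0,0]],
  ],
)

```text
clock: 22.5
position: [476.9, 149.3, 134.1]
ee_rot: [0.797, -0.604, -0.0, 0.001]
contact_force: [-0.5, 0.8, -0.5]
gripper_width: 85.8
grasp_force: 0.0
```

```bash
python3 - <<'E'
from h import *
im,d=grab('top'); g=lambda a:a.mean(-1)
im2,d2=grab('side')
cv2.imwrite('pics/t4.png',np.hstack([cv2.resize(im[185:233,105:150],None,fx=9,fy=9,interpolation=3),cv2.resize(im2[300:356,225:285],None,fx=6,fy=432/56,interpolation=3)]))
seg('top',im,(115,142,195,223),lambda a:g(a)>78,26,'flange')
seg('top',im,(105,150,188,230),lambda a:g(a)<118,6,'padbase')
W=world('top',d);Q=W[190:228,108:148].reshape(-1,3);Q=Q[(Q[:,2]>21)&(Q[:,2]<32)];print(len(Q),cv2.minAreaRect(Q[:,:2].astype(np.float32)))
plan([483.4,-25.4,130],-97.7)
E
```

```text
flange [422.9 351.2] [81.5 55.6] yaw 1.3
padbase [426.  352.8] [129.7 113.4] yaw 78.9
0 ((0.0, 0.0), (0.0, 0.0), 0.0)
pos [477.1 153.  134.5] sh [0.6931, 0.1722, 0.0179] turn [0.0001, -0.0, 0.1315] grip 85.2 t 22.6 j [0.63, 0.27, -0.43, -0.0, -0.87, -0.36]
```

View pics/t4.png

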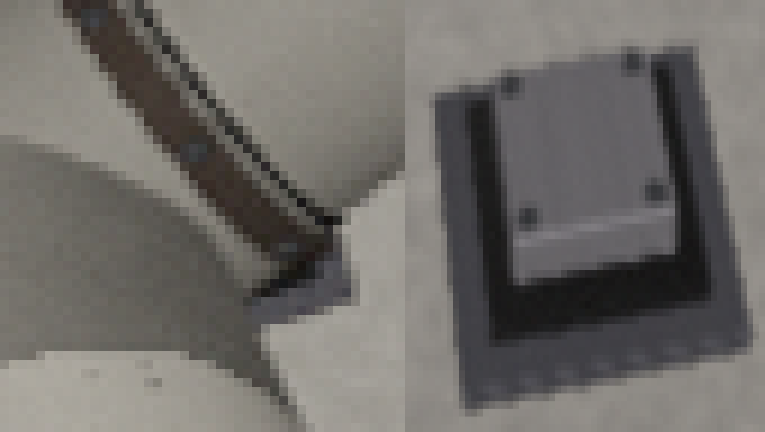

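The side half shows the flange flat on the pad, at crop pixel (590,165), with its sides parallel to the pad's. The arm hides it from above, so I'll measure it on the way to the plate.

Request:
arm_command(
  rows=[
    [[0.18,0.04,0],[0,0,0.03]],
    [[0.36,0.09,0],[0,0,0.07]],
    [[0.53,0.13,0],[0,0,0.11]],
    [[0.66,0.165,0],[0,0,0.1315]],
    [[0.693,0.172,0.02],[0,0,0.1315]],
  ],
)

```text
clock: 23.1
position: [484.1, -25.1, 130.0]
ee_rot: [-0.658, 0.753, -0.0, 0.0]
contact_force: [-0.4, 1.2, -0.6]
gripper_width: 85.7
grasp_force: 0.0
```

Request:
arm_command(
  rows=[
    [[0,0,0],[0,0,0]],
    [[0,0,0],[0,0,0]],
  ],
)

```text
clock: 23.3
position: [484.1, -22.9, 129.6]
ee_rot: [-0.66, 0.751, 0.0, -0.0]
contact_force: [-0.7, 0.5, -0.4]
gripper_width: 85.3
grasp_force: 0.0
```

```bash
python3 - <<'E'
from h import *
im,d=grab('top'); g=lambda a:a.mean(-1)
seg('top',im,(113,143,195,223),lambda a:g(a)>75,26,'flange?')
seg('top',im,(105,150,188,230),lambda a:g(a)<118,6,'padbase')
a=cv2.resize(im[185:233,105:150],None,fx=9,fy=9,interpolation=3)
W=world('top',d);Q=W[190:228,108:148].reshape(-1,3);Q=Q[(Q[:,2]>20)&(Q[:,2]<34)];print(len(Q),cv2.minAreaRect(Q[:,:2].astype(np.float32)),Q.mean(0))
print(g(im)[196:224:2,114:144:2].astype(int))
plan([483.4,-25.4,8],-97.7)
E
```

```text
flange? [422.5 342.4] [87.5 79.9] yaw 89.2
padbase [422.2 346. ] [77.9 78.1] yaw -73.8
242 ((423.31927490234375, 344.2109680175781), (43.974464416503906, 45.41596221923828), 15.188386917114258) [423.10248241 343.5190399   26.03656134]
[[156 152 154 152 158 159 121  96  88  78  80  79  95 158 156]
 [154 151 143 119  84  83  81  60  47  26  13  84  76 159 154]
 [113  83  81  80  55  26  29  91  97  89  25  64  80 137 153]
 [ 77  49  26  27 119 111 122 119 112 109  35  51  80 119 158]
 [ 77  36  76  95 117 117 116 116 116 118  43  23  84  89 155]
 [102  63  83 114 114 116 114 117 118 118  80  20  69  72 163]
 [113  67  73 116 115 117 114 117 115 118 106  24  58  79 128]
 [144  79  17 121 117 116 119 116 115 120 115  34  36  83 124]
 [155  74  35 101 117 115 117 117 120 114  76  55  22  84  88]
 [156 101  60  82 121 118 118 120 125 115  72  49  21  63  80]
 [152 132  72  56  66 128 102  67  36  23  16  18  45  76  84]
 [148 139  76  26  60  28  18  11  21  49  78  78  80  80  94]
 [153 153  77  33  19  32  57  77  81  81  83  83 132 152 157]
 [151 152 102  76  76  80  78  70  96 149 153 156 156 154 155]]
pos [484.2 -22.7 129.7] sh [0.0111, 0.0017, 0.4869] turn [-0.0, 0.0, 0.0017] grip 85.4 t 23.35 j [0.29, 0.25, -0.47, 0.0, -0.85, -0.42]
```

The flange is within about 2 mm and 1° of the pad's middle. Now the plate.

Request:
arm_command(
  rows=[
    [[0.011,0.002,0.13],[0,0,0.0015]],
    [[0.011,0.002,0.26],[0,0,0.0015]],
    [[0.011,0.002,0.38],[0,0,0.0015]],
    [[0.011,0.002,0.44],[0,0,0.0015]],
    [[0.011,0.002,0.44],[0,0,0.0015]],
  ],
)

```text
clock: 23.85
position: [481.7, -25.8, 17.8]
ee_rot: [-0.658, 0.753, 0.001, -0.002]
contact_force: [0.2, -0.4, 0.1]
gripper_width: 85.1
grasp_force: 0.0
```

Request:
arm_command(
  rows=[
    [[0,0,0.0],[0,0,0]],
    [[0,0,0.0],[0,0,0]],
    [[0,0,0.0],[0,0,0]],
  ],
)

```text
clock: 24.15
position: [483.9, -26.3, 21.0]
ee_rot: [-0.657, 0.753, -0.001, 0.001]
contact_force: [-0.6, -0.1, -0.3]
gripper_width: 85.6
grasp_force: 0.0
```

Request:
arm_command(
  rows=[
    [[-0.003,0.001,0.02],[0,0,0]],
    [[-0.003,0.001,0.034],[0,0,0]],
    [[-0.003,0.001,0.034],[0,0,0]],
    [[-0.003,0.001,0.034],[0,0,0]],
  ],
)

```text
clock: 24.55
position: [482.8, -26.1, 11.2]
ee_rot: [-0.657, 0.754, 0.0, -0.0]
contact_force: [-0.7, -0.1, 0.8]
gripper_width: 85.7
grasp_force: 0.0
```

Request:
arm_command(
  rows=[
    [[0,0,0.0],[0,0,0]],
    [[0,0,0.0],[0,0,0]],
    [[0,0,0.0],[0,0,0]],
    [[0,0,0.0],[0,0,0]],
    [[0,0,0.0],[0,0,0]],
  ],
  grip=0,
)

```text
clock: 25.05
position: [482.7, -26.1, 11.8]
ee_rot: [-0.657, 0.754, 0.0, -0.0]
contact_force: [-1.3, 0.7, 4.8]
gripper_width: 48.0
grasp_force: 62.8
```

Request:
arm_command(
  rows=[
    [[0,0,-0.02],[0,0,0]],
    [[0,0,-0.04],[0,0,0]],
    [[0,0,-0.06],[0,0,0]],
    [[0,0,-0.08],[0,0,0]],
    [[0,0,-0.08],[0,0,0]],
  ],
)

```text
clock: 25.55
position: [483.4, -25.9, 32.1]
ee_rot: [-0.657, 0.754, -0.0, 0.001]
contact_force: [1.1, -0.9, -3.1]
gripper_width: 48.4
grasp_force: 62.8
```

```bash
python3 - <<'E'
from h import *
plan([675.2,-211.2,130],-152.1)
im,d=grab('side'); W=world('side',d)
Q=W[150:240,190:300].reshape(-1,3); 
for z0,z1 in((28,50),): 
    q=Q[(Q[:,2]>z0)&(Q[:,2]<z1)&(abs(Q[:,0]-483)<60)&(abs(Q[:,1]+25)<85)]; print(len(q)); 
    A=np.c_[q[:,:2]-[483,-25],np.ones(len(q))]; print(np.linalg.lstsq(A,q[:,2],rcond=None)[0],np.percentile(q,[2,50,98],axis=0).round(1))
im,d=grab('top'); g=lambda a:a.mean(-1)
a=im[188:232,105:150]
u0,v0=108,190
k=8;A=cv2.resize(im[190:228,108:148],None,fx=k,fy=k,interpolation=2).mean(-1)
E
```

```text
pos [483.4 -25.9  32.1] sh [0.6297, -0.8614, -0.3908] turn [-0.0004, 0.0004, 0.3016] grip 48.4 t 25.55 j [0.28, 0.4, -0.58, 0.0, -0.59, -0.42]
617
[ 1.64760303e-02 -2.96521472e-02  4.26013941e+01] [[453.1 -78.9  33.2]
 [485.9  -3.8  42.7]
 [515.   43.9  47.3]]
```

Request:
arm_command(
  rows=[
    [[0,0,-0.08],[0,0,0]],
    [[0,0,-0.16],[0,0,0]],
    [[0,0,-0.24],[0,0,0]],
    [[0,0,-0.32],[0,0,0]],
    [[0,0,-0.38],[0,0,0]],
  ],
)

```text
clock: 26.15
position: [482.8, -26.0, 127.2]
ee_rot: [-0.657, 0.754, -0.0, 0.0]
contact_force: [0.2, 0.6, -3.9]
gripper_width: 47.9
grasp_force: 63.5
```

Request:
arm_command(
  rows=[
    [[0.05,-0.07,0],[0,0,0.02]],
    [[0.13,-0.18,0],[0,0,0.06]],
    [[0.21,-0.29,0],[0,0,0.1]],
    [[0.29,-0.4,0],[0,0,0.14]],
    [[0.37,-0.5,0],[0,0,0.18]],
  ],
)

```text
clock: 26.65
position: [594.6, -135.6, 125.4]
ee_rot: [-0.418, 0.908, 0.0, -0.001]
contact_force: [-0.4, 0.9, -3.0]
gripper_width: 47.7
grasp_force: 63.5
```

```bash
python3 - <<'E'
from h import *
plan([675.2,-211.2,130],-152.1)
im,d=grab('top')
seg('top',im,(113,143,195,223),lambda a:(a.mean(-1)>98)&(a.mean(-1)<135),26,'flange')
m,P=seg('top',im,(115,140,197,221),lambda a:(a.mean(-1)>98),26,'flange2')
seg('top',im,(105,150,188,230),lambda a:a.mean(-1)<118,6,'padbase')
E
```

```text
pos [ 594.6 -135.6  125.4] sh [0.0202, -0.4414, -0.0188] turn [0.0003, -0.0003, 0.1198] grip 47.7 t 26.65 j [0.04, 0.45, -0.17, -0.0, -0.95, -0.75]
flange [423.  345.2] [43.2 43.2] yaw 15.0
flange2 [423.  345.2] [43.2 43.2] yaw 15.0
padbase [422.4 346. ] [78.2 78.4] yaw -73.9
```

Measured from above, the flange is within 1 mm and about 1° of the pad's middle. Continuing with the plate.

Request:
arm_command(
  rows=[
    [[0.005,-0.12,0],[0,0,0.035]],
    [[0.01,-0.25,0],[0,0,0.075]],
    [[0.015,-0.36,0],[0,0,0.11]],
    [[0.02,-0.43,0],[0,0,0.12]],
    [[0.02,-0.441,0],[0,0,0.12]],
  ],
)

```text
clock: 27.2
position: [675.4, -211.0, 124.4]
ee_rot: [-0.243, 0.97, 0.0, -0.001]
contact_force: [-0.8, 1.1, -3.5]
gripper_width: 48.4
grasp_force: 63.8
```

Request:
arm_command(
  rows=[
    [[0,0,0],[0,0,0]],
    [[0,0,0],[0,0,0]],
    [[0,0,0],[0,0,0]],
  ],
)

```text
clock: 27.5
position: [674.5, -208.9, 126.4]
ee_rot: [-0.244, 0.97, 0.0, -0.0]
contact_force: [-0.8, 0.1, -1.9]
gripper_width: 47.8
grasp_force: 63.8
```

```bash
python3 - <<'E'
from h import *
plan([675.2,-211.2,32],-152.1)
E
```

```text
pos [ 674.5 -208.9  126.4] sh [0.0017, -0.0098, 0.3775] turn [0.0002, -0.0001, 0.0019] grip 47.8 t 27.5 j [-0.07, 0.6, 0.1, -0.0, -1.07, -1.01]
```

Request:
arm_command(
  rows=[
    [[0.005,-0.01,0.09],[0,0,0.002]],
    [[0.005,-0.01,0.2],[0,0,0.002]],
    [[0.005,-0.01,0.3],[0,0,0.002]],
    [[0.005,-0.01,0.36],[0,0,0.002]],
    [[0.005,-0.01,0.375],[0,0,0.002]],
  ],
)

```text
clock: 28.0
position: [673.7, -211.8, 30.5]
ee_rot: [-0.241, 0.971, 0.001, -0.002]
contact_force: [-0.3, 0.4, -3.7]
gripper_width: 48.1
grasp_force: 63.7
```

Request:
arm_command(
  rows=[
    [[0,0,0],[0,0,0]],
    [[0,0,0],[0,0,0]],
    [[0,0,0],[0,0,0]],
  ],
)

```text
clock: 28.3
position: [676.2, -212.6, 34.3]
ee_rot: [-0.241, 0.971, -0.001, 0.001]
contact_force: [0.4, -0.6, -3.7]
gripper_width: 48.1
grasp_force: 63.7
```

```bash
python3 - <<'E'
from h import *
plan([674.5,-211.6,22],-152.1)
E
```

```text
pos [ 676.2 -212.6   34.3] sh [0.0043, 0.0068, 0.0494] turn [-0.0006, 0.0008, -0.0003] grip 48.1 t 28.3 j [-0.08, 0.69, 0.02, 0.0, -0.89, -1.01]
```

Request:
arm_command(
  rows=[
    [[0.004,0.006,0.015],[0,0,0]],
    [[0.004,0.006,0.03],[0,0,0]],
    [[0.004,0.006,0.04],[0,0,0]],
    [[0.004,0.006,0.04],[0,0,0]],
    [[0.004,0.006,0.04],[0,0,0]],
  ],
)

```text
clock: 28.8
position: [673.5, -211.6, 22.4]
ee_rot: [-0.24, 0.971, 0.0, -0.0]
contact_force: [-0.7, -0.1, -3.3]
gripper_width: 48.1
grasp_force: 63.8
```

Request:
arm_command(
  rows=[
    [[0,0,0.004],[0,0,0]],
    [[0,0,0.008],[0,0,0]],
    [[0,0,0.008],[0,0,0]],
    [[0,0,0.008],[0,0,0]],
  ],
)

```text
clock: 29.2
position: [673.8, -211.7, 21.9]
ee_rot: [-0.241, 0.971, -0.0, 0.0]
contact_force: [-3.8, 1.4, 5.6]
gripper_width: 48.2
grasp_force: 64.7
```

Request:
arm_command(
  rows=[
    [[0,0,0],[0,0,0]],
    [[0,0,0],[0,0,0]],
    [[0,0,0],[0,0,0]],
    [[0,0,0],[0,0,0]],
    [[0,0,0],[0,0,0]],
  ],
  grip=1,
)

```text
clock: 29.7
position: [673.6, -211.6, 20.4]
ee_rot: [-0.24, 0.971, -0.0, 0.0]
contact_force: [-0.1, -0.0, -0.0]
gripper_width: 84.9
grasp_force: 0.0
```

Request:
arm_command(
  rows=[
    [[0,0,-0.08],[0,0,0]],
    [[0,0,-0.2],[0,0,0]],
    [[0,0,-0.35],[0,0,0]],
    [[0,0,-0.5],[0,0,0]],
    [[0,0,-0.6],[0,0,0]],
  ],
)

```text
clock: 30.2
position: [674.6, -211.9, 174.1]
ee_rot: [-0.241, 0.971, -0.001, 0.002]
contact_force: [1.9, -0.2, 0.4]
gripper_width: 85.5
grasp_force: 0.0
```

Request:
arm_command(
  rows=[
    [[0.5,0.6,0],[0,0,0]],
    [[0.5,0.6,0],[0,0,0]],
    [[0.5,0.6,0],[0,0,0]],
    [[0.5,0.6,0],[0,0,0]],
    [[0.5,0.6,0],[0,0,0]],
  ],
)

```text
clock: 30.7
position: [486.5, -136.0, 170.1]
ee_rot: [-0.241, 0.971, 0.001, -0.002]
contact_force: [0.7, -0.8, -0.0]
gripper_width: 85.2
grasp_force: 0.0
```

```bash
python3 - <<'E'
from h import *
im,d=grab('top'); im2,d2=grab('side'); g=lambda a:a.mean(-1)
cv2.imwrite('pics/f.png',np.hstack([cv2.resize(im[40:290,90:400],(400,323)),cv2.resize(im2[100:350,80:330],(400,323))]))
seg('top',im,(296,338,100,148),lambda a:(g(a)>98)&(g(a)<135),34,'plate')
seg('top',im,(288,345,92,155),lambda a:g(a)<110,6,'rest')
W=world('top',d);Q=W[95:152,290:345].reshape(-1,3);Q=Q[(Q[:,2]>29)&(Q[:,2]<40)];print(len(Q),cv2.minAreaRect(Q[:,:2].astype(np.float32)),Q[:,2].mean(),np.percentile(Q[:,2],[5,95]))
Q=W[105:145,235:260].reshape(-1,3);Q=Q[(Q[:,2]>30)&(Q[:,2]<100)];print('bottle',cv2.minEnclosingCircle(Q[:,:2].astype(np.float32)))
print(arm.read_state()['position'])
E
```

```text
plate [ 700.8 -202.8] [83.1 54.4] yaw 28.7
rest [ 652.  -210.2] [171.4 150.6] yaw 87.5
423 ((699.682861328125, -201.49609375), (81.7354965209961, 50.35527420043945), 27.11655044555664) 34.623050566877225 [30.78203494 38.30756806]
bottle ((660.8167114257812, -3.5826566219329834), 21.1845703125)
[ 492.89853308 -137.11599321  171.53166917]
```

View pics/f.png

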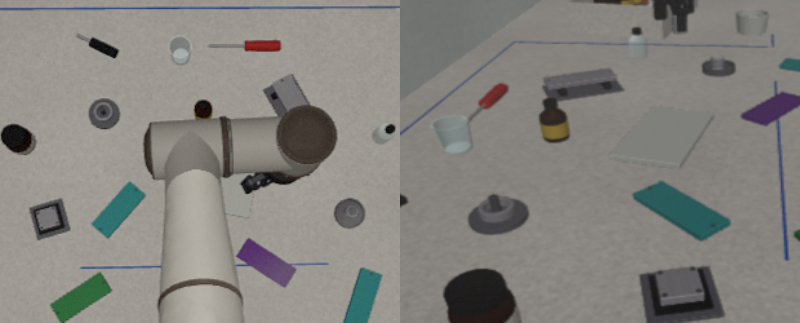

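Everything is in its place and the bottle has not moved. The arm still hides part of the plate, at (285,95). I'm moving aside for a numeric check.

Request:
arm_command(
  rows=[
    [[-0.16,0.8,0],[0,0,0]],
    [[-0.16,0.8,0],[0,0,0]],
    [[-0.16,0.8,0],[0,0,0]],
    [[-0.16,0.8,0],[0,0,0]],
    [[-0.16,0.8,0],[0,0,0]],
  ],
)

```text
clock: 31.3
position: [436.1, 62.9, 171.3]
ee_rot: [-0.244, 0.97, 0.0, 0.001]
contact_force: [0.4, -0.6, -0.0]
gripper_width: 85.4
grasp_force: 0.0
```

```bash
python3 - <<'E'
from h import *
im,d=grab('top'); g=lambda a:a.mean(-1)
seg('top',im,(296,338,100,148),lambda a:(g(a)>98)&(g(a)<130),34,'plate')
W=world('top',d);Q=W[95:152,290:345].reshape(-1,3);Q=Q[(Q[:,2]>29)&(Q[:,2]<40)];print(len(Q),cv2.minAreaRect(Q[:,:2].astype(np.float32)),np.percentile(Q[:,2],[5,95]),Q.mean(0))
for n,b,z0,z1 in(('knob',(340,380,185,225),30,50),('collar',(150,192,108,148),20,32)):
    Q=W[b[2]:b[3],b[0]:b[1]].reshape(-1,3);Q=Q[(Q[:,2]>z0)&(Q[:,2]<z1)];print(n,Q.mean(0).round(1) if len(Q) else 0)
E
```

```text
plate [ 679.7 -214.3] [130.5  55.4] yaw 27.7
727 ((677.9411010742188, -213.18763732910156), (130.311279296875, 51.456871032714844), 27.856794357299805) [30.74761099 38.20531907] [ 677.18441473 -212.72838667   34.62140763]
knob [ 427.2 -330.5   37.3]
collar [663.5 222.9  25.7]
```

```bash
python3 -c "
from bench import arm
print(arm.job_done())"
```

```text
the job is handed in; nothing more can be done
None
```

I handed the job in at about 31 s, under the 96 s limit: the knob is in the cup, the collar over the pin, the flange on the pad and the plate across the bars (the last two about 1 mm and 2–3 mm off centre), all released, with the bottle not moved.

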